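# Hang the amber shade, then hold the lens cell over the curing lamp

### The arm

A 6-joint arm with a two-finger parallel gripper is mounted at the origin on the work surface. World frame = base frame: x ahead of the robot, y to its left, z up, the work surface at z = 0. Lengths are in m, angles in degrees, forces in N, time in s.
With the tool pointing down it reaches from about 0.275 to 0.75 m from the base axis. Payload 10.2 kg.
Tool frame: the origin (TCP) lies on the mounting face of the last link; the fingertips stand 173 mm ahead of it and the grasp point (between the pads) lies 155 mm ahead of it; z points along the fingers, y is the line along which they close (so a half turn about z gives the same grasp; the last joint's range is limited). The gripper opens to 85 mm and grips with 20 to 120 N. Pads are 22 mm wide; open, the fingers measure 114 mm over their backs; the gripper's body (76 mm by 85 mm) begins 54 mm behind the grasp point. The pads swing forward as they close: fully open they stand 13 mm farther back than shut.
Start: joints at [-86.826, 17.928, 85.812, -0, 76.261, -12.8], TCP at [0.144, -0.505, 0.405] pointing down, gripper open.
Joint ranges: [-168.41, 168.41], [-55.51, 124.54], [10.69, 146.95], [-70.63, 250.63], [1, 178], [-165.06, 165.06]. Speed limits (degrees/s): [136.94, 136.94, 172.46, 180, 180, 180].

### API

Orientations are given as a 3x3 rotation matrix whose columns are the frame's x, y, z axes.
In Python, from bench import env, read_camera, get_calibration gives the robot as it stands. The module is installed in compiled form; this text tells all that it offers.
- The arm moves only by the shell command python3 -m jog 'ROWS' [OPENING]. ROWS is JSON, a list of rows, each a list of 6 numbers: the shift along the tool's x, y, z in m, then the turn, a rotation vector about the tool's x, y, z in degrees. In form: [[dx, dy, dz, rx, ry, rz], ...]. A call has 1 to 5 rows; each row is the pose to reach, as a shift and turn from the pose commanded when the call began, along the tool's axes at that moment; what a row does not reach only later rows make up. A row lasts 1/10 s, in which the tool goes at most 50 mm and 8.59 degrees, less where a joint would pass 70% of its speed; a pose out of reach is approached as far as the arm can. A call with a gripper value outside its range is refused whole. OPENING is the opening, from 0 (shut) to 1 (fully open), set as the call begins (- or left out, the last holds). The fingers move at their own pace and stop on an object; the grip force is fixed at half the most. Time passes only in rows, so rows that repeat a pose let the fingers close. It gives the time, the measured TCP pose, the force, the opening and the grip force at its end, in the units of the state.
- env.state(): the state, without advancing time (a new reading comes with each control period).
- read_camera(name): name is "side" or "top"; returns the picture (384x512x3 uint8, red, green, blue); there is no depth.
- get_calibration(name): a dict with "vfov" (degrees; the focal length in pixels is half the picture's height over the tangent of half this angle, whatever the lens; pixels are square), "cx", "cy" (the principal point, pixels), "k1" (the pictures are not rectified: a ray, as slopes to the right and down, at radius r is drawn at 1 + k1 r^2 times it, then the intrinsics apply), "R" (3x3) and "t" (3): a world point X has camera coordinates R X + t. Camera axes: x right, y down, z forward; pixel columns grow to the right and rows downward; lengths in m; the calibration is good to about 2 mm. A picture is of the moment at which its call begins. get_calibration takes no time and is no camera call.
- env.hand_in(): hands the job in; it is judged then, once.
The state is a dict: "clock": time; "joints": joint angles; "joint_velocities": joint speeds; "effort": joint torques, N m; "eef_pos": TCP position; "tcp_rot": TCP orientation; "force": force on the tool from outside, world axes, zero at the start; "wrist_torque": the same for the moment, N m; "finger_gap": finger opening in m; "grip_force": force on a finger pad.
Only numpy, scipy, OpenCV 4.12 (cv2) and the standard library are available. Lean on these libraries where they do the work, as an engineer would, in place of code of your own. Each camera call takes 0.05 s, during which the arm holds its last target. There are 200 camera calls.

### The job

Drape the folded amber shade over the horizontal bar of the rod stand, ridge along the bar and its whole width on the bar, and let go of it. Then take the flanged lens cell out of the orange tray, keep it upright all the way, and hold it level, centred and steady in the air with its underside about 50 mm above the round window of the curing lamp for three seconds, without touching the lamp; the program finishes while the gripper still holds it there. Leave the two plain lens cells, the dropper bottle and the dust cap where they stand.

Things in the scene. Friction and masses are not known exactly. Their poses are not given: they have to be found in the camera images.
- shade: Loose rigid amber gabled shade, about 160 g: two upright flaps 4 mm thick, 70 mm tall, 44 mm apart inside, 52 mm outside (its x); roof sloping 30 degrees, ridge along its y; 100 mm long in y, ends open. Black grip tab upright on the ridge: 8 mm thick (x), 50 mm long (y), 87 to 128 mm above the feet. It starts standing on its flaps. Origin: centre of its underside at foot level; z up.
- shade_ridge (a point): Underside of the shade's ridge, at mid-length, 82.7 mm above the shade's origin; this is where the bar nests (ridge 8 mm above the bar's axis when hung).
- shade_tab (a point): Grip point in the shade's tab, 111 mm above the shade's origin, 24 mm above the roof's outer ridge and 17 mm below the tab's top.
- stand: Fixed rod stand. Its bar runs along its own x axis, 14 mm in diameter, axis 170 mm above the table, from x = -130 mm (free end) to x = +106 mm (28 mm clamp cube on the post). The post, 16 mm thick and 205 mm tall, stands at x = +120 mm on an 80 x 80 x 30 mm foot. Origin: on the table under the bar's middle.
- bar_mid (a point): Middle of the bar, on its axis, 170 mm above the table; x along the bar towards the post.
- tray: Fixed orange open tray 180 (x) x 280 (y) x 30 mm, walls and floor 5 mm; three lens cells stand in it in a row along its y axis, about 85 mm apart (up to 12 mm off the row), in any order. Origin: centre of its underside, on the table.
- flanged_cell: The lens cell to lift: aluminium, 42 mm tall, with a foot flange 62 mm in diameter and 6 mm thick and above it a plain barrel 44 mm in diameter from 6 to 42 mm, glass in the top; about 140 g. Taller than the plain cells and the only one with a flange. Origin: centre of its underside; z is its axis.
- plain_cell0: Plain lens cell, aluminium disc 44 mm in diameter, 18 mm tall, no flange; stays. Origin: centre of its underside.
- plain_cell1: Another plain lens cell, the same as plain_cell0; stays.
- lamp: Fixed curing lamp: black housing 120 x 120 mm, 51 mm tall, with a round metal bezel 68 mm in diameter on top, total height 55 mm. Origin: centre of its underside, on the table.
- lamp_window (a point): Centre of the lamp's round upward-looking window, 52 mm in diameter, in the bezel's top, 55 mm above the table; z up.
- dropper: Amber dropper bottle, 44 mm in diameter, 100 mm tall, standing; stays. Origin: centre of its underside.
- dust_cap: Red dust cap, 38 mm in diameter, 28 mm tall, standing on the table; stays. Origin: centre of its underside.
There are look-alikes about, which are no part of the job. There is more than one size of the dropper; the job needs the smallest.

How it is judged (in metres and radians):
On the way, in this order (a step that is already met when the one before it is completed fails the run):
1. the shade hangs on the bar, let go and at rest (x of shade_ridge in the frame of bar_mid between -0.078 and 0.062 m and y of shade_ridge in the frame of bar_mid between -0.01 and 0.01 m and z of shade_ridge in the frame of bar_mid between 0.001 and 0.017 m and angle between shade's own z axis and vertical below 0.3 rad and contact force between the fingers and shade below 0.1 N and linear speed of shade below 0.03 m/s and contact force between shade and stand above 0.3 N), for 0.3 s.
2. the flanged cell is held level and steady over the lamp window (horizontal distance between flanged_cell and lamp_window below 0.015 m and z of flanged_cell in the frame of lamp_window between 0.03 and 0.075 m and angle between flanged_cell's own z axis and vertical below 0.12 rad and linear speed of flanged_cell below 0.02 m/s and angular speed of flanged_cell below 0.2 rad/s and contact force between the fingers and flanged_cell above 2 N and contact force between flanged_cell and lamp below 0.1 N and contact force between flanged_cell and tray below 0.1 N and contact force between flanged_cell and shade below 0.1 N and contact force between flanged_cell and stand below 0.1 N), for 2 s.
At the end, for the whole second after the job is handed in: Shade hangs free and still, ridge within 10 mm of the bar sideways, tilt under 0.3 rad, all its width on the bar. Cell gripped over 2 N, within 15 mm of the window axis, 30-75 mm above it, tilt under 0.12 rad, still, carried by nothing else. Bystanders upright, within 30 mm of their starts (all of step 1 and all of step 2 and distance of each of plain_cell0, plain_cell1, dropper, dust_cap from where it was at the start of the episode below 0.03 m and angle between each of plain_cell0, plain_cell1, dropper, dust_cap's own z axis and vertical below 0.3 rad); the arm keeps its last pose, push and grip.
It fails at once if a bystander (plain cell, bottle or cap) was pushed more than 30 mm or tipped (not (distance of plain_cell0 from where it was at the start of the episode below 0.03 m) or not (angle between plain_cell0's own z axis and vertical below 0.3 rad) or not (distance of plain_cell1 from where it was at the start of the episode below 0.03 m) or not (angle between plain_cell1's own z axis and vertical below 0.3 rad) or not (distance of dropper from where it was at the start of the episode below 0.03 m) or not (angle between dropper's own z axis and vertical below 0.3 rad) or not (distance of dust_cap from where it was at the start of the episode below 0.03 m) or not (angle between dust_cap's own z axis and vertical below 0.3 rad)).
It fails at once if the flanged cell was tipped by more than 0.4 rad (angle between flanged_cell's own z axis and vertical above 0.4 rad).
It fails at once if the flanged cell touched the lamp (contact force between flanged_cell and lamp above 0.5 N).
It also fails if it takes over 72 s, if anything falls off the work surface, if the arm or the gripper's body presses on something with over 40 N, if the wrist force passes 120 N, or if a joint passes its speed limit or range.

## Working session

There is one attempt and no reset: what is moved stays moved. The work goes in short steps, Python scripts to look and compute and a shell command to move; the robot and the scene stay as the last step left them, time stands still between calls to the robot, and variables do not carry over. Pictures are saved under pics/ and viewed, at most 10 in all, crops included, and the job is handed in when it is done.

```bash
mkdir -p pics; python3 - <<'E'
from bench import env, read_camera, get_calibration
import cv2,numpy as np
for n in("top","side"):
    im=read_camera(n); np.save(f"pics/{n}0.npy",im)
    cv2.imwrite(f"pics/{n}0.png",cv2.resize(im[:,:,::-1],(800,600)))
    c=get_calibration(n); print(n,{k:np.round(v,4).tolist() for k,v in c.items()})
s=env.state();print(s)
E
```

```text
top {'vfov': 46.6146, 'cx': 256.9854, 'cy': 191.6253, 'k1': 0.0337, 'R': [[-0.0293, -0.9996, 0.0021], [-0.9899, 0.0287, -0.1391], [0.139, -0.0061, -0.9903]], 't': [-0.0267, 0.5999, 1.0775]}
side {'vfov': 43.4649, 'cx': 258.7346, 'cy': 185.2493, 'k1': -0.0739, 'R': [[-0.8325, -0.554, -0.0017], [-0.4287, 0.6462, -0.6314], [0.3509, -0.5249, -0.7754]], 't': [0.4833, 0.3546, 1.1925]}
{'clock': 0.1, 'joints': array([-8.68225925e+01,  1.79565285e+01,  8.58486779e+01,  2.41718842e-04,
        7.62609910e+01, -1.27997233e+01]), 'joint_velocities': array([-0.00809785,  0.03316636, -0.13369048, -0.17243312, -0.0339318 ,
       -0.03080233]), 'effort': array([ 4.07146144e-03, -4.12892032e+01, -2.60141248e+01, -4.74800777e-05,
        2.98957559e-03, -2.43986813e-05]), 'eef_pos': array([ 0.14449655, -0.50469394,  0.40419602]), 'tcp_rot': array([[ 9.61371922e-01,  2.75252654e-01, -5.99473912e-05],
       [ 2.75252538e-01, -9.61371265e-01,  1.15381292e-03],
       [ 2.59958370e-04, -1.12574402e-03, -9.99999333e-01]]), 'force': array([ 0.30301308,  0.54863313, -0.71687503]), 'wrist_torque': array([-0.00356256, -0.01035111,  0.00448777]), 'grip_force': 0.0, 'finger_gap': 0.08557290351436316}
```

View pics/top0.png

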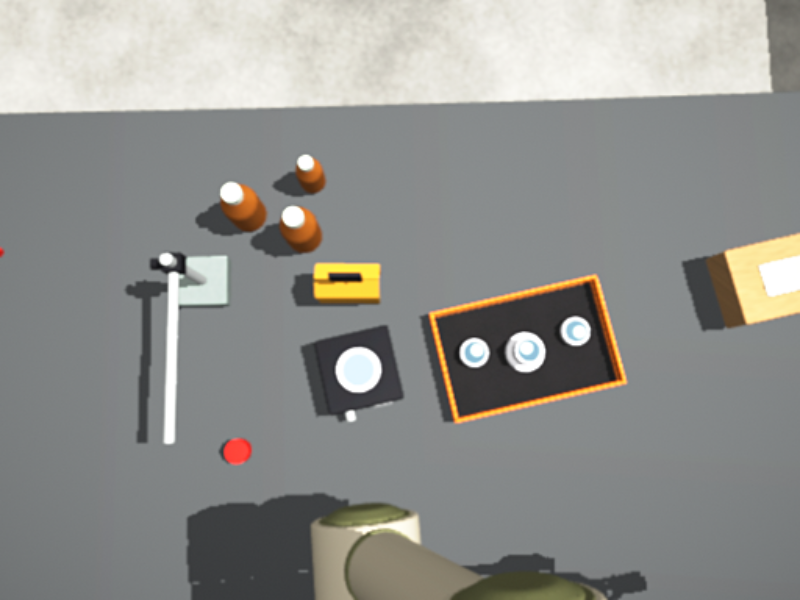

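View pics/side0.png

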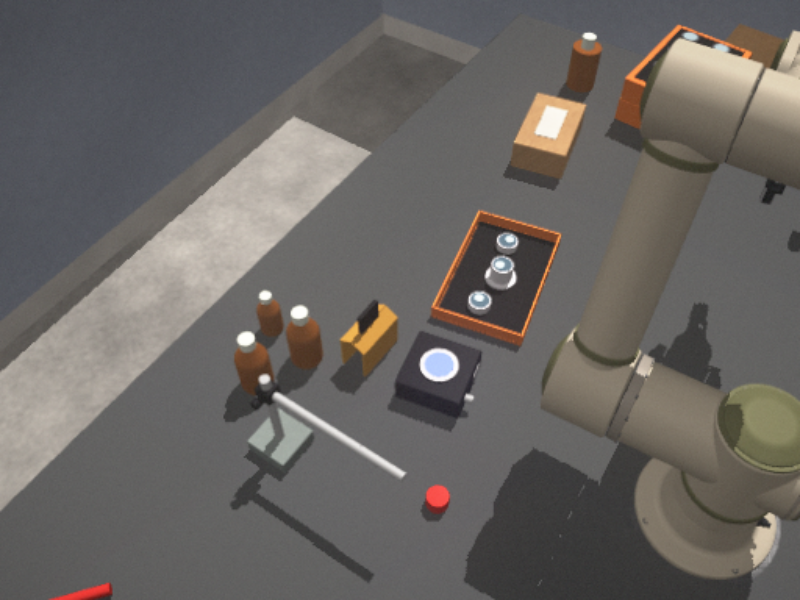

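Top view: the bar runs along world x at left (168,440)-(172,265), with the post at the far end. The shade is at (346,283) with its tab along world y. The lamp window is at (358,370), the flanged cell is in the middle of the tray (525,350), the red cap is at (237,451), and the three bottles sit behind. The side view agrees.

```bash
cat > h.py <<'E'
import numpy as np,cv2
from bench import env, read_camera, get_calibration
def K(n):
    c=get_calibration(n); f=192/np.tan(np.radians(c["vfov"])/2)
    return c,f
def ray(n,u,v):
    c,f=K(n); d=np.array([(u-c["cx"])/f,(v-c["cy"])/f]); s=d.copy()
    for _ in range(20): s=d/(1+c["k1"]*(s@s))
    R=np.array(c["R"]);t=np.array(c["t"])
    return -R.T@t, R.T@np.r_[s,1]
def onz(n,u,v,z):
    o,d=ray(n,u,v); return np.round(o+d*(z-o[2])/d[2],4)
def tri(p,q):
    o,d=ray("top",*p);o2,d2=ray("side",*q)
    a=np.linalg.lstsq(np.c_[d,-d2],o2-o,rcond=None)[0]
    A,B=o+a[0]*d,o2+a[1]*d2
    return np.round((A+B)/2,4),round(float(np.linalg.norm(A-B)),4)
E
python3 - <<'E'
from h import *
o=[ray(n,256,192)[0] for n in("top","side")];print(o)
S=.64
def blobs(n,lab,m,box):
    x0,y0,x1,y1=[int(b*S) for b in box]
    k=np.zeros(m.shape,np.uint8);k[y0:y1,x0:x1]=m[y0:y1,x0:x1]
    cs=cv2.findContours(k,0,2)[0]
    for c in sorted(cs,key=cv2.contourArea)[::-1][:3]:
        if len(c)<4: continue
        r=cv2.minAreaRect(c); print(n,lab,cv2.contourArea(c),np.round(r[0],1),np.round(r[1],1),round(r[2],1),'box',cv2.boxPoints(r).round(1).tolist())
for n,B in(("top",dict(tab=(305,255,390,310),bar=(155,250,190,450),win=(330,340,390,395),cells=(435,300,610,390),cap=(215,430,260,470),tray=(420,265,635,430))),
 ("side",dict(tab=(335,290,402,375),bar=(270,380,410,485),win=(415,345,465,385),cells=(465,225,530,318),cap=(420,480,455,520)))):
    im=np.load(f"pics/{n}0.npy").astype(int);r,g,b=im[...,0],im[...,1],im[...,2]
    v=im.max(2);white=(im.min(2)>150)
    amber=(r>g+25)&(g>b+30)
    x0,y0,x1,y1=[int(q*S) for q in B["tab"]]
    blobs(n,"tabdark",v<60,B["tab"]);blobs(n,"shade",amber,B["tab"])
    blobs(n,"bar",white,B["bar"])
    blobs(n,"win",im.min(2)>125,B["win"])
    blobs(n,"cells",im.min(2)>110,B["cells"])
    blobs(n,"cap",(r>120)&(g<80),B["cap"])
    if n=="top":blobs(n,"tray",(r>150)&(b<110)&(r>g+50),B["tray"])
im=np.concatenate([cv2.resize(np.load("pics/top0.npy")[y0:y0+60,x0:x0+70],None,fx=5.7,fy=5.7,interpolation=0) for x0,y0 in((190,160),(305,195))],1)
im2=np.concatenate([cv2.resize(np.load("pics/side0.npy")[y0:y0+50,x0:x0+70],None,fx=5.7,fy=5.7,interpolation=0) for x0,y0 in((205,190),(290,155))],1)
cv2.imwrite("pics/crop.png",np.vstack([im,im2])[:600,:800,::-1])
E
```

```text
[array([ 0.44331607, -0.03728928,  1.15048254]), array([0.135901  , 0.66461002, 1.14942803])]
top tabdark 46.5 [220.5 177.5] [ 3. 19.] 90.0 box [[211.0, 176.0], [230.0, 176.0], [230.0, 179.0], [211.0, 179.0]]
top shade 1029.5 [221.5 180.5] [25. 43.] 90.0 box [[200.0, 168.0], [243.0, 168.0], [243.0, 193.0], [200.0, 193.0]]
top bar 815.5 [112.2 229.1] [ 13.5 110.1] 1.7 box [[103.69999694824219, 283.8999938964844], [107.0999984741211, 173.89999389648438], [120.5999984741211, 174.3000030517578], [117.30000305175781, 284.29998779296875]]
top bar 58.0 [107.  165.5] [ 7. 10.] 90.0 box [[102.0, 162.0], [112.0, 162.0], [112.0, 169.0], [102.0, 169.0]]
top bar 5.0 [119.5 169.5] [11.  1.] 90.0 box [[119.0, 164.0], [120.0, 164.0], [120.0, 175.0], [119.0, 175.0]]
top win 649.0 [229.5 236. ] [28. 29.] 90.0 box [[215.0, 222.0], [244.0, 222.0], [244.0, 250.0], [215.0, 250.0]]
top cells 498.0 [336.  224.5] [26.2 24.7] 45.0 box [[318.0, 224.0], [335.5, 206.5], [354.0, 225.0], [336.5, 242.5]]
top cells 271.5 [368.  211.5] [19. 18.] 90.0 box [[359.0, 202.0], [377.0, 202.0], [377.0, 221.0], [359.0, 221.0]
[... 1601 characters left out ...]
0], [293.0, 223.0], [293.0, 243.0], [268.0, 243.0]]
side cells 305.5 [321.3 174.4] [19.7 21. ] 26.6 box [[307.79998779296875, 179.39999389648438], [317.20001220703125, 160.60000610351562], [334.79998779296875, 169.39999389648438], [325.3999938964844, 188.1999969482422]]
side cells 134.5 [307. 192.] [12. 14.] 90.0 box [[300.0, 186.0], [314.0, 186.0], [314.0, 198.0], [300.0, 198.0]]
side cells 107.5 [324.5 154. ] [10. 13.] 90.0 box [[318.0, 149.0], [331.0, 149.0], [331.0, 159.0], [318.0, 159.0]]
side cap 25.0 [279.5 319.6] [14.6  9.3] 17.1 box [[271.20001220703125, 321.8999938964844], [273.8999938964844, 313.0], [287.79998779296875, 317.29998779296875], [285.1000061035156, 326.20001220703125]]
```

View pics/crop.png

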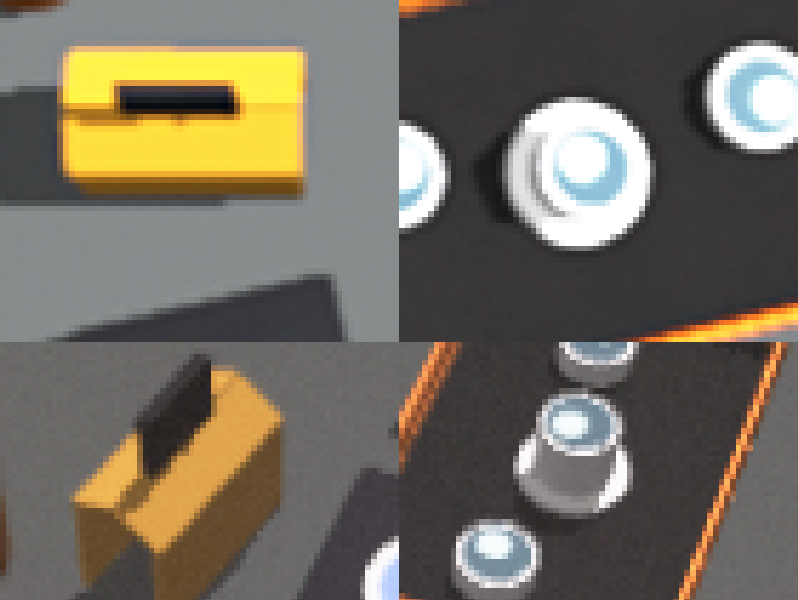

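```bash
python3 - <<'E'
from h import *
T="top";P=lambda l,*a:print(l,*a)
far=onz(T,220.5,174.4,.128);near=onz(T,220.5,179.5,.087)
P("tab far/near edge",far,near,"tab ends",onz(T,209.3,177,.12),onz(T,231.6,177,.12))
P("roof L/R ends ridge",onz(T,200.5,178,.085),onz(T,242.5,178,.085), "low eave far",onz(T,201,168,.072),onz(T,242.5,168,.072),"near",onz(T,201,190.7,.072),onz(T,242.5,190.7,.072))
P("tab tri",tri((220.5,177),(235.7,202.2)))
P("side tab top mid",onz("side",205+183/5.7-.5,190+(384-342)/5.7-.5,.128))
# bar: per-row centre by sobel-free white run
for n in(T,"side"):
    im=np.load(f"pics/{n}0.npy").astype(int);w=(im.min(2)>120)
    if n==T:
        pts=[(np.flatnonzero(w[r,98:120]).mean()+98,r) for r in range(185,280,5)]
        c=[onz(n,*p,.172) for p in pts]
        print([np.flatnonzero(w[r,98:120]).tolist() for r in (190,230,270)],[r for r in range(275,290) if w[r,107:110].all()][-1])
    else:
        pts=[(u,np.flatnonzero(w[int(302-(258-u)*.63)-7:int(302-(258-u)*.63)+8,u]).mean()+int(302-(258-u)*.63)-7) for u in range(195,255,5)]
        c=[onz(n,*p,.172) for p in pts]
    c=np.array(c);P(n,"bar",c[0],c[-1],"fit y=a x+b",np.polyfit(c[:,0],c[:,1],1))
P("bar free end top",onz(T,107.8,282.9,.172),"side",onz("side",258,304,.17), "tri",tri((107.8,282.5),(258,303.7)))
P("post top",onz(T,107,165.5,.205))
P("window",onz(T,229.5,236,.055),onz("side",280.5,233,.055),tri((229.5,236),(280.5,233)))
P("flange",onz(T,336,224.7,.010),"glass",onz(T,305+(590-400)/5.7-.5,195+168/5.7-.5-160+160,.047), onz("side",290+(580-400)/5.7-.5,155+(425-342)/5.7-.5,.047))
P("plain",onz(T,368,211.5,.022),onz(T,303.5,225,.022),onz("side",307,191,.023),onz("side",324.5,153,.023))
for q in [[273.4,200.1],[383.9,174.2],[400.4,244.8],[290,270.6]]:P("tray",onz(T,*q,.03))
P("cap",onz(T,151.5,288,.028))
for u,v in((310,190),(300,250),(245,228)):P("bottle",onz(T,u*.64,v*.64,0))
E
```

```text
tab far/near edge [0.6297 0.0401 0.128 ] [0.6247 0.0434 0.087 ] tab ends [0.6258 0.067  0.12  ] [0.6243 0.0148 0.12  ]
roof L/R ends ridge [0.6301 0.0919 0.085 ] [ 0.6272 -0.0098  0.085 ] low eave far [0.6573 0.092  0.072 ] [ 0.6544 -0.0101  0.072 ] near [0.6009 0.0926 0.072 ] [ 0.598  -0.0087  0.072 ]
tab tri (array([0.6276, 0.0419, 0.1054]), 0.0)
side tab top mid [0.6253 0.0394 0.128 ]
[[0, 1, 3, 4, 5, 6, 7, 8, 9, 10, 11, 12, 13, 14, 15, 16, 17, 18, 19, 20, 21], [0, 1, 2, 3, 4, 5, 6, 7, 8, 9, 10, 11, 12, 13, 14, 15, 16, 17, 18, 19, 20, 21], [0, 1, 2, 3, 4, 5, 6, 7, 8, 9, 10, 11, 12, 13, 14, 15, 16, 17, 18, 19, 20, 21]] 289
top bar [0.6046 0.2746 0.172 ] [0.409  0.2808 0.172 ] fit y=a x+b [0.00937543 0.27770812]
side bar [0.5701 0.2815 0.172 ] [0.4152 0.2826 0.172 ] fit y=a x+b [-0.00804686  0.28626982]
bar free end top [0.3924 0.282  0.172 ] side [0.3945 0.2819 0.17  ] tri (array([0.3938, 0.2821, 0.1724]), 0.001)
post top [0.642  0.2775 0.205 ]
window [0.4894 0.0263 0.055 ] [0.4894 0.0302 0.055 ] (array([0.4903, 0.0269, 0.0499]), 0.0015)
flange [ 0.5122 -0.2437  0.01  ] glass [ 0.5116 -0.2416  0.047 ] [ 0.5121 -0.2392  0.047 ]
plain [ 0.5426 -0.3243  0.022 ] [ 0.513  -0.1594  0.022 ] [ 0.5132 -0.1592  0.023 ] [ 0.5442 -0.3247  0.023 ]
tray [ 0.5777 -0.0852  0.03  ]
tray [ 0.636  -0.3687  0.03  ]
tray [ 0.4566 -0.3972  0.03  ]
tray [ 0.4009 -0.1201  0.03  ]
cap [0.3691 0.222  0.028 ]
bottle [0.7974 0.1059 0.    ]
bottle [0.6937 0.1239 0.    ]
bottle [0.7341 0.2162 0.    ]
```

```bash
cat > rel.py <<'E'
# usage: rel.py x y z yaw -> shift & turn in tool axes (tool pointing down) from measured pose
import sys;from h import *
from scipy.spatial.transform import Rotation as Ro
x,y,z,w=map(float,sys.argv[1:5]);s=env.state();R=s["tcp_rot"];c,n=np.cos(np.radians(w)),np.sin(np.radians(w))
G=np.array([[c,n,0],[n,-c,0],[0,0,-1]])
print("pos",s["eef_pos"].round(4),"yaw",round(float(np.degrees(np.arctan2(R[1,0],R[0,0]))),2),"t",s["clock"],"gap",round(s["finger_gap"],4),"gf",round(float(s["grip_force"]),1),"F",s["force"].round(1))
print("shift",(R.T@(np.r_[x,y,z]-s["eef_pos"])).round(4),"turn",np.degrees(Ro.from_matrix(R.T@G).as_rotvec()).round(2))
E
python3 - <<'E'
from h import *
im=np.load("pics/top0.npy").astype(int);g=im.min(2)
pts=[]
for r in range(180,280,4):
    x=np.arange(98,122);w=np.clip(g[r,98:122]-165,0,None);w[x>117]=0;pts.append(((w*x).sum()/w.sum(),r))
c=np.array([onz("top",*p,.173) for p in pts]);print(g[230,98:122],c[0],c[-1],np.polyfit(c[:,0]-.52,c[:,1],1))
E
python3 -m jog '[[0.2,-0.128,0,0,0,-37],[0.2,-0.128,0,0,0,-37],[0.2,-0.128,0,0,0,-37],[0.2,-0.128,0,0,0,-37],[0.2,-0.128,0,0,0,-37]]' 0.5
python3 rel.py .627 .041 .40 90
```

```text
[133 132 131 131 132 130 128 130 187 253 255 255 255 255 247 159 123 129
 131 132 132 132 132 132] [0.6158 0.2797 0.173 ] [0.407  0.2814 0.173 ] [-0.01724573  0.28004961]
clock: 0.6
eef_pos: [0.3027, -0.3244, 0.4046]
tcp_rot: [[0.598, 0.802, 0.0], [0.802, -0.598, 0.0], [0.0, -0.0, -1.0]]
force: [0.3, -1.0, 0.5]
finger_gap: 0.0424
grip_force: 0.0
pos [ 0.3027 -0.3244  0.4046] yaw 53.3 t 0.6 gap 0.0424 gf 0.0 F [ 0.3 -1.   0.5]
shift [0.4868 0.0416 0.0048] turn [-1.00e-02 -3.00e-02 -3.67e+01]
```

```bash
python3 -m jog '[[0.24,0.02,0,0,0,-37],[0.24,0.02,0,0,0,-37],[0.24,0.02,0,0,0,-37],[0.24,0.02,0,0,0,-37],[0.24,0.02,0,0,0,-37]]' >/dev/null
python3 rel.py .627 .041 .40 89.5
```

```text
pos [ 0.4632 -0.1448  0.4045] yaw 90.31 t 1.1 gap 0.0425 gf 0.0 F [ 1.1 -1.6  0.2]
shift [0.1849 0.1648 0.0046] turn [-0.01 -0.02  0.81]
```

```bash
python3 -m jog '[[0.185,0.165,0.01,0,0,0.8],[0.185,0.165,0.01,0,0,0.8],[0.185,0.165,0.01,0,0,0.8],[0.185,0.165,0.01,0,0,0.8],[0.185,0.165,0.01,0,0,0.8]]' >/dev/null
python3 -m jog '[[0.185,0.165,0.01,0,0,0],[0,0,0,0,0,0]]' --help 2>&1 | head -0
python3 rel.py .627 .041 .268 89.5
```

```text
pos [0.6281 0.0399 0.3942] yaw 89.2 t 1.6 gap 0.0428 gf 0.0 F [ 0.9 -0.6  0.1]
shift [ 0.0011 -0.0011  0.1262] turn [-0.04 -0.   -0.3 ]
```

```bash
python3 -m jog '[[0.001,-0.001,0.04,0,0,0],[0.001,-0.001,0.08,0,0,0],[0.001,-0.001,0.105,0,0,0],[0.001,-0.001,0.12,0,0,0],[0.001,-0.001,0.126,0,0,0]]' >/dev/null
python3 - <<'E'
from h import *
a=read_camera("top")[155:205,185:265];b=read_camera("side")[170:240,190:280]
cv2.imwrite("pics/d.png",np.hstack([cv2.resize(a,(400,250)),cv2.resize(b,(400,311))[:250]])[:,:,::-1])
E
python3 rel.py .627 .041 .266 89.5
```

```text
pos [0.6261 0.0389 0.2681] yaw 89.17 t 2.2 gap 0.0424 gf 0.0 F [-0.7  0.6  0. ]
shift [0.0022 0.0009 0.0021] turn [-0.08 -0.01 -0.33]
```

View pics/d.png

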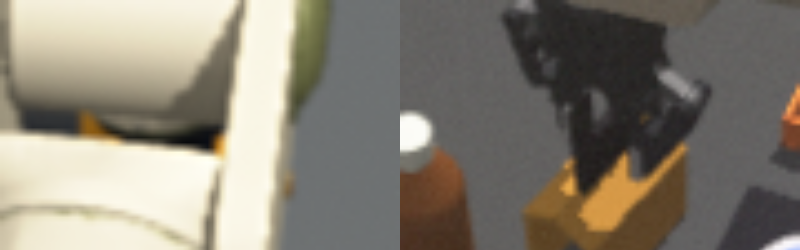

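The side crop shows the fingers straddling the tab at about (605,160), with the shade still standing straight. I'll close, then lift gently.

```bash
Z='[[0,0,0,0,0,0],[0,0,0,0,0,0],[0,0,0,0,0,0],[0,0,0,0,0,0],[0,0,0,0,0,0]]'
python3 -m jog '[[0,0,0,0,0,0],[0,0,0,0,0,0],[0,0,0,0,0,0],[0,0,0,0,0,0],[0,0,0,0,0,0]]' 0 >/dev/null
python3 -m jog '[[0,0,0,0,0,0],[0,0,0,0,0,0],[0,0,0,0,0,0]]' | tail -2
python3 -m jog '[[0,0,-0.01,0,0,0],[0,0,-0.03,0,0,0],[0,0,-0.06,0,0,0],[0,0,-0.09,0,0,0],[0,0,-0.12,0,0,0]]' |tail -3
python3 rel.py .60 .08 .46 110
```

```text
finger_gap: 0.0071
grip_force: 61.5
force: [0.5, 0.1, -2.7]
finger_gap: 0.0071
grip_force: 60.4
pos [0.6258 0.0389 0.3899] yaw 89.17 t 3.5 gap 0.0071 gf 60.4 F [ 0.5  0.1 -2.7]
shift [ 0.0407 -0.0265 -0.07  ] turn [-6.000e-02 -1.000e-02 -2.083e+01]
```

```bash

python3 -m jog '[[0,0,-0.02,0,0,0],[0,0,-0.045,0,0,-4],[0,0,-0.065,0,0,-9],[0,0,-0.076,0,0,-14],[0,0,-0.08,0,0,-20]]' |tail -3
python3 rel.py .512 .281 .468 179
```

```text
force: [-0.8, -0.1, -2.0]
finger_gap: 0.0069
grip_force: 60.4
pos [0.6258 0.0389 0.4703] yaw 109.39 t 4.0 gap 0.0069 gf 60.4 F [-0.8 -0.1 -2. ]
shift [ 0.2662 -0.027   0.0021] turn [ 3.000e-02  7.000e-02 -6.961e+01]
```

```bash

python3 -m jog '[[0.01,-0.001,0,0,0,-7],[0.03,-0.003,0,0,0,-14],[0.055,-0.006,0,0,0,-21],[0.08,-0.008,0,0,0,-28],[0.105,-0.01,0,0,0,-35]]' |tail -3
python3 rel.py .512 .281 .468 179
```

```text
force: [0.7, 0.4, -2.1]
finger_gap: 0.0074
grip_force: 60.4
pos [0.5815 0.1355 0.4687] yaw 144.45 t 4.5 gap 0.0074 gf 60.4 F [ 0.7  0.4 -2.1]
shift [0.1412 0.0779 0.0008] turn [-3.000e-02 -5.000e-02 -3.455e+01]
```

```bash

python3 -m jog '[[0.02,0.011,0,0,0,-7],[0.045,0.025,0,0,0,-14],[0.07,0.039,0,0,0,-21],[0.09,0.05,0,0,0,-28],[0.105,0.058,0,0,0,-34.5]]' |tail -3
python3 rel.py .512 .281 .468 179
```

```text
force: [-0.3, -0.8, -1.6]
finger_gap: 0.0069
grip_force: 60.4
pos [0.5301 0.2444 0.4688] yaw 179.01 t 5.0 gap 0.0069 gf 60.4 F [-0.3 -0.8 -1.6]
shift [0.0187 0.0362 0.0009] turn [-0.01 -0.05  0.01]
```

```bash

python3 -m jog '[[0.006,0.012,0,0,0,0],[0.012,0.024,0,0,0,0],[0.016,0.032,0,0,0,0],[0.019,0.036,0,0,0,0],[0.019,0.036,0,0,0,0]]' |tail -3
python3 rel.py .512 .281 .361 179
python3 - <<'E'
from h import *
a=read_camera("top")[130:310,60:240];b=read_camera("side")[180:340,120:300]
cv2.imwrite("pics/e.png",np.hstack([cv2.resize(a,(400,400)),cv2.resize(b,(400,356),interpolation=2)[:400] if 0 else cv2.copyMakeBorder(cv2.resize(b,(400,356)),0,44,0,0,0)])[:,:,::-1])
E
```

```text
force: [0.1, -0.6, -1.5]
finger_gap: 0.0073
grip_force: 60.3
pos [0.5127 0.2799 0.4687] yaw 178.65 t 5.5 gap 0.0073 gf 60.3 F [ 0.1 -0.6 -1.5]
shift [0.0007 0.0011 0.1077] turn [-0.   -0.   -0.35]
```

View pics/e.png

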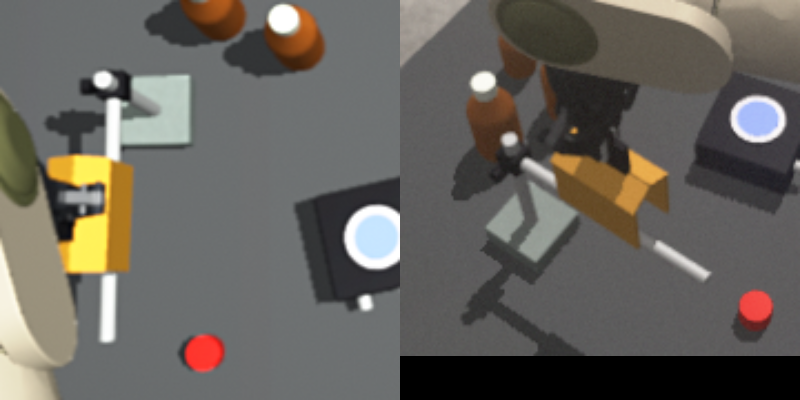

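The picture shows the shade upright over the bar and parallel to it, at left (90,215) in the top view. The side view shows the bar emerging past its near end. I'll lower it.

```bash

python3 -m jog '[[0,0.001,0.008,0,0,0],[0,0.001,0.02,0,0,0],[0,0.001,0.032,0,0,0],[0,0.001,0.044,0,0,0],[0,0.001,0.055,0,0,0]]' |grep -E "force|eef"
python3 -m jog '[[0,0,0.012,0,0,0],[0,0,0.024,0,0,0],[0,0,0.034,0,0,0],[0,0,0.04,0,0,0],[0,0,0.044,0,0,0]]' |grep -E "force|eef"
python3 -m jog '[[0,0,0.002,0,0,0],[0,0,0.004,0,0,0],[0,0,0.005,0,0,0],[0,0,0.005,0,0,0]]' |grep -E "force|eef"
```

```text
eef_pos: [0.5129, 0.2806, 0.4122]
force: [0.5, 1.0, -2.1]
grip_force: 60.4
eef_pos: [0.5129, 0.2807, 0.3692]
force: [0.1, -0.3, -1.5]
grip_force: 60.4
eef_pos: [0.5129, 0.281, 0.3664]
force: [-2.1, 1.2, 6.3]
grip_force: 61.6
```

```bash

python3 -m jog '[[0,0,0,0,0,0],[0,0,0,0,0,0],[0,0,0,0,0,0],[0,0,0,0,0,0]]' 0.5 |grep -E "force|eef|gap"
python3 - <<'E'
from h import *
a=read_camera("top")[130:310,60:240];b=read_camera("side")[180:340,120:300]
cv2.imwrite("pics/f.png",np.hstack([cv2.resize(a,(400,400)),cv2.copyMakeBorder(cv2.resize(b,(400,356)),0,44,0,0,0)])[:,:,::-1])
E
```

```text
eef_pos: [0.5129, 0.2806, 0.3646]
force: [0.7, 0.0, -1.1]
finger_gap: 0.0426
grip_force: 0.0
```

View pics/f.png

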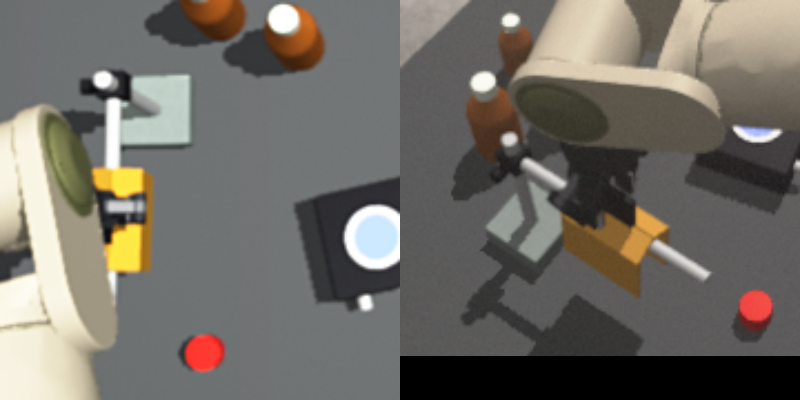

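The shade sits on the bar in both views, with the bar under the ridge, and the fingers are open. I'll go straight up and then check.

```bash

python3 -m jog '[[0,0,-0.008,0,0,0],[0,0,-0.02,0,0,0],[0,0,-0.05,0,0,0],[0,0,-0.08,0,0,0],[0,0,-0.11,0,0,0]]' |grep -E "force|eef|gap"
python3 rel.py .512 -.2415 .45 101.6
```

```text
eef_pos: [0.5125, 0.2806, 0.4772]
force: [0.8, 0.4, 0.6]
finger_gap: 0.0432
grip_force: 0.0
pos [0.5125 0.2806 0.4772] yaw 178.68 t 8.0 gap 0.0432 gf 0.0 F [0.8 0.4 0.6]
shift [-0.0115 -0.522   0.027 ] turn [7.000e-02 4.000e-02 7.708e+01]
```

```bash

python3 -m jog '[[-0.005,-0.24,0,0,0,38],[-0.005,-0.24,0,0,0,38],[-0.005,-0.24,0,0,0,38],[-0.005,-0.24,0,0,0,38],[-0.005,-0.24,0,0,0,38]]' 1 |grep -E "force|eef|gap"
python3 rel.py .512 -.2415 .36 101.2
python3 - <<'E'
from h import *
a=read_camera("top")[130:310,60:240];b=read_camera("side")[180:340,120:300]
cv2.imwrite("pics/g.png",np.hstack([cv2.resize(a,(400,400)),cv2.copyMakeBorder(cv2.resize(b,(400,356)),0,44,0,0,0)])[:,:,::-1])
E
```

```text
eef_pos: [0.5117, 0.0383, 0.4761]
force: [0.4, 0.2, 0.8]
finger_gap: 0.0855
grip_force: 0.0
pos [0.5117 0.0383 0.4761] yaw 140.33 t 8.5 gap 0.0855 gf 0.0 F [0.4 0.2 0.8]
shift [-0.1786 -0.2153  0.1162] turn [ 0.07  0.08 39.13]
```

View pics/g.png

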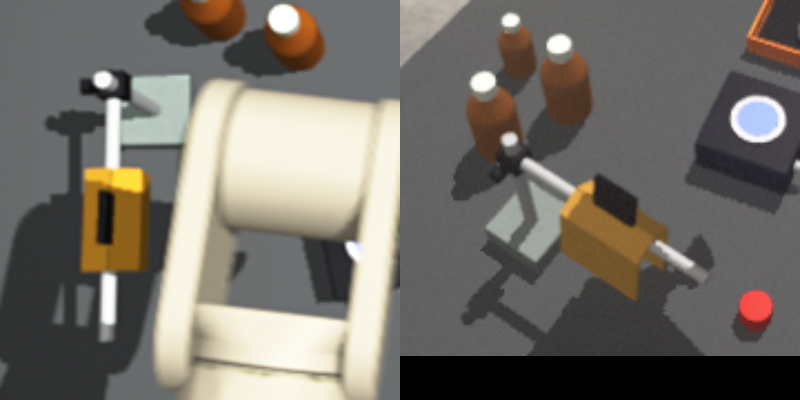

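The shade hangs free and upright on the bar at (110,215) in the top view, clear of the clamp. Next is the cell.

```bash

python3 -m jog '[[-0.15,-0.18,0.05,0,0,39],[-0.15,-0.18,0.05,0,0,39],[-0.15,-0.18,0.05,0,0,39],[-0.15,-0.18,0.05,0,0,39],[-0.15,-0.18,0.05,0,0,39]]' |grep -E "force|eef|gap"
python3 rel.py .512 -.2415 .30 101.2
```

```text
eef_pos: [0.5141, -0.1955, 0.4251]
force: [0.8, 0.6, 0.1]
finger_gap: 0.0853
grip_force: 0.0
pos [ 0.5141 -0.1955  0.4251] yaw 101.38 t 9.1 gap 0.0853 gf 0.0 F [0.8 0.6 0.1]
shift [-0.0446 -0.0112  0.1251] turn [0.04 0.04 0.18]
```

```bash

python3 -m jog '[[-0.025,-0.006,0.02,0,0,0],[-0.045,-0.011,0.06,0,0,0],[-0.045,-0.011,0.1,0,0,0],[-0.045,-0.011,0.14,0,0,0],[-0.045,-0.011,0.16,0,0,0]]' |grep -E "force|eef|gap"
python3 rel.py .512 -.2415 .187 101.2
python3 - <<'E'
from h import *
b=read_camera("side")[130:220,270:370]
cv2.imwrite("pics/i.png",cv2.resize(b,(600,540))[:,:,::-1])
E
```

```text
eef_pos: [0.5125, -0.2393, 0.2622]
force: [0.0, 0.1, -0.2]
finger_gap: 0.0856
grip_force: 0.0
pos [ 0.5125 -0.2393  0.2622] yaw 101.72 t 9.6 gap 0.0856 gf 0.0 F [ 0.   0.1 -0.2]
shift [-0.0023 -0.0008  0.0752] turn [-0.13 -0.16  0.52]
```

View pics/i.png

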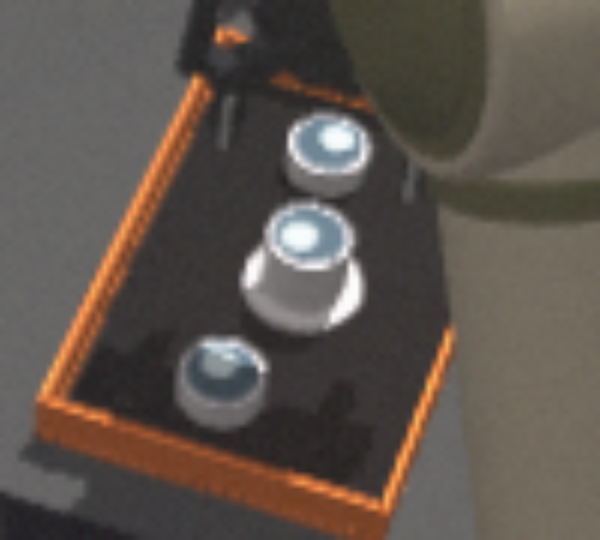

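The fingertips at (225,125) and (410,180) sit evenly either side of the flanged cell's axis (308,240). I'll go down slowly.

```bash

python3 -m jog '[[-0.002,-0.001,0.015,0,0,0],[-0.002,-0.001,0.035,0,0,0],[-0.002,-0.001,0.055,0,0,0],[-0.002,-0.001,0.068,0,0,0],[-0.002,-0.001,0.075,0,0,0]]' |grep -E "force|eef|gap"
python3 -m jog '[[0,0,0,0,0,0],[0,0,0,0,0,0],[0,0,0,0,0,0],[0,0,0,0,0,0],[0,0,0,0,0,0]]' 0 |grep -E "force|eef|gap"
python3 -m jog '[[0,0,0,0,0,0],[0,0,0,0,0,0],[0,0,0,0,0,0]]' |grep -E "force|eef|gap"
```

```text
eef_pos: [0.5124, -0.2419, 0.1897]
force: [0.6, 1.1, 0.4]
finger_gap: 0.0851
grip_force: 0.0
eef_pos: [0.5124, -0.2423, 0.191]
force: [0.0, 1.0, 5.7]
finger_gap: 0.042
grip_force: 61.1
eef_pos: [0.5124, -0.2423, 0.191]
force: [-0.6, 1.6, 6.1]
finger_gap: 0.0427
grip_force: 61.1
```

```bash

python3 -m jog '[[0,0,-0.006,0,0,0],[0,0,-0.018,0,0,0],[0,0,-0.036,0,0,0],[0,0,-0.06,0,0,0],[0,0,-0.085,0,0,0]]' |grep -E "force|eef|gap"
python3 -m jog '[[0,0,-0.015,0,0,0],[0,0,-0.025,0,0,0],[0,0,-0.03,0,0,0]]' |grep -E "force|eef|gap"
python3 rel.py .4895 .028 .291 101.7
```

```text
eef_pos: [0.5119, -0.2421, 0.2763]
force: [0.3, -0.3, -0.9]
finger_gap: 0.0423
grip_force: 60.9
eef_pos: [0.512, -0.2421, 0.3059]
force: [-0.6, -0.5, -1.5]
finger_gap: 0.0427
grip_force: 60.9
pos [ 0.512  -0.2421  0.3059] yaw 101.68 t 11.75 gap 0.0427 gf 60.9 F [-0.6 -0.5 -1.5]
shift [0.2691 0.0327 0.0147] turn [ 0.04  0.05 -0.02]
```

```bash

python3 -m jog '[[0.01,0.001,0,0,0,0],[0.03,0.004,0,0,0,0],[0.06,0.007,0,0,0,0],[0.095,0.012,0,0,0,0],[0.13,0.016,0,0,0,0]]' |grep -E "force|eef|gap"
python3 -m jog '[[0.035,0.004,0,0,0,0],[0.07,0.008,0,0,0,0],[0.1,0.012,0,0,0,0],[0.115,0.014,0,0,0,0],[0.125,0.015,0,0,0,0]]' |grep -E "force|eef|gap"
python3 rel.py .4895 .028 .291 101.7
```

```text
eef_pos: [0.5006, -0.1089, 0.3038]
force: [0.1, 0.0, -1.5]
finger_gap: 0.0426
grip_force: 60.9
eef_pos: [0.4899, 0.0162, 0.3041]
force: [-0.4, -0.2, -0.9]
finger_gap: 0.0426
grip_force: 60.9
pos [0.4899 0.0162 0.3041] yaw 101.8 t 12.75 gap 0.0426 gf 60.9 F [-0.4 -0.2 -0.9]
shift [0.0116 0.0021 0.0131] turn [-0.08 -0.05  0.1 ]
```

```bash

python3 -m jog '[[0.004,0.001,0.003,0,0,0],[0.008,0.002,0.007,0,0,0],[0.011,0.002,0.01,0,0,0],[0.012,0.002,0.013,0,0,0],[0.012,0.002,0.013,0,0,0]]' |grep -E "force|eef|gap"
python3 rel.py .4895 .028 .291 101.7
python3 - <<'E'
from h import *
n=lambda p:p
b=read_camera("side");a=read_camera("top")
cv2.imwrite("pics/j.png",np.hstack([cv2.resize(b[175:275,225:325],(400,400)),cv2.resize(a[140:310,80:250],(400,400))])[:,:,::-1])
E
```

```text
eef_pos: [0.4902, 0.0258, 0.2911]
force: [0.5, 0.9, -1.5]
finger_gap: 0.0428
grip_force: 60.9
pos [0.4902 0.0258 0.2911] yaw 101.65 t 13.25 gap 0.0428 gf 60.9 F [ 0.5  0.9 -1.5]
shift [ 0.0023 -0.0003  0.0001] turn [-0.06 -0.02 -0.05]
```

View pics/j.png

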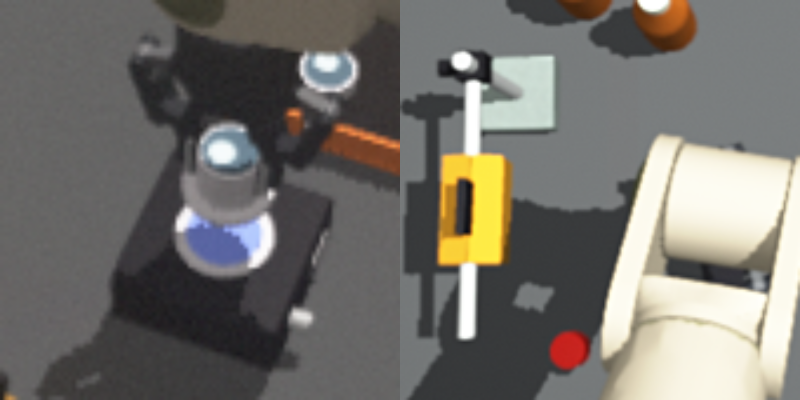

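The cell is held upright above the window, with its glass at crop (229,150), and the shade still hangs on the bar. I'll check centring by ray, then hold.

```bash
python3 -c "
from h import *
print(onz('side',225+229/4-.5,175+150/4-.5,.147))"
python3 -m jog '[[0.001,0,0,0,0,0],[0.002,0,0,0,0,0],[0.002,0,0,0,0,0],[0.002,0,0,0,0,0],[0.002,0,0,0,0,0]]' |grep -E "force|eef|gap"
for i in 1 2 3 4 5 6; do python3 -m jog '[[0,0,0,0,0,0],[0,0,0,0,0,0],[0,0,0,0,0,0],[0,0,0,0,0,0],[0,0,0,0,0,0]]' |grep -E "eef|grip"; done
```

```text
[0.4912 0.0271 0.147 ]
eef_pos: [0.4899, 0.028, 0.2917]
force: [0.1, -0.4, -1.1]
finger_gap: 0.0425
grip_force: 60.9
eef_pos: [0.4899, 0.028, 0.2917]
grip_force: 60.9
eef_pos: [0.4899, 0.028, 0.2917]
grip_force: 60.9
eef_pos: [0.4899, 0.028, 0.2917]
grip_force: 60.9
eef_pos: [0.4899, 0.028, 0.2917]
grip_force: 60.9
eef_pos: [0.4899, 0.028, 0.2917]
grip_force: 60.9
eef_pos: [0.4899, 0.028, 0.2917]
grip_force: 60.9
```

```bash
python3 -c "
from bench import env
print(env.hand_in())"
```

```text
the job is handed in; nothing more can be done
None
```

I handed the job in with the shade hanging free on the bar and the flanged cell held still about 50 mm above the lamp window, within about 3 mm of centre by camera; the hand-in call gave no verdict.

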